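Turn the button sample card over in the ring binder

TASK

In the open sample binder, turn the stiff card that carries the four big round buttons over across the rings, so that it lies flat on the other side and shows its other face. Leave the buckle card beside it lying as it is, and let go of everything.

Things in the scene. Friction and masses are not known exactly. Their poses are not given: they have to be found in the camera images.
- button_tongue (a point): Centre of the tongue of the stiff brown card with four round dark buttons (32 mm across, 5 mm thick). Tongue: 4 mm thick, 30 mm wide along the ring line, centre 162 mm and tip 186 mm from the ring axis, at the start level, 34 mm above the table with free air around and below. Pinched across its 30 mm it pivots easily in the grip. Axes: x along the rings, y out along the tongue, z out of the button face.
- button_ring_axis (a point): Point on the axis the card turns about (the level line through the ring centres, 34 mm above the table) at mid-width of the button card; the tongue lies straight out from it. Axes as the card. The binder is fixed, open, 250 mm along the rings, 276 mm across, page stacks 25 to 29 mm high; spine pointing roughly away from the robot, both cards start on the robot's left of it (+y).
- button_card (a joint): Turn of the button card about the rings, rad: 0 flat on the left, buttons up (start); pi/2 upright; pi flat on the right, buttons down, other face (paper with small flat snap fasteners) up. Brown card 4 mm thick, body 98 mm along the rings, ending 128 mm from the ring axis, then the tongue. About 70 g, swings freely, falls to the side it leans to.
- buckle_card (a joint): Turn of the other card on the same rings, rad, 0 flat on the left (start). Same shape and size, tongue and all, but it carries four rectangular buckles, 36 by 31 mm. The two cards lie side by side, centres 110 mm apart along the rings; either may be the nearer to the robot.

How it is judged (in metres and radians):
At the end, for the whole second after the job is handed in: The button card lies turned over on the other side of the rings, within about 11 degrees of flat, and at rest; the buckle card lies flat where it was, within 10 degrees (value of joint button_card above 2.94 rad and value of joint buckle_card below 0.17 rad and velocity of joint button_card between -0.2 and 0.2 rad/s); the robot touches nothing.
It fails at once if the buckle card is lifted more than 20 degrees (value of joint buckle_card above 0.35 rad).
It also fails if it takes over 38 s, if anything falls off the work surface, if the arm or the gripper's body presses on something with over 40 N, if the wrist force passes 120 N, or if a joint passes its speed limit or range.

ROBOT

A 7-joint arm with a two-finger parallel gripper is mounted at the origin on the work surface. World frame = base frame: x ahead of the robot, y to its left, z up, the work surface at z = 0. Lengths are in m, angles in degrees, forces in N, time in s.
With the tool pointing down it reaches from about 0.425 to 0.875 m from the base axis. Payload 4.7 kg.
Tool frame: the origin (TCP) lies at the very end of the fingers, on their centre line; the grasp point (between the pads) lies 19 mm behind it; z points along the fingers, y is the line along which they close (so a half turn about z gives the same grasp; the last joint's range is limited). The gripper opens to 87 mm and grips with 3 to 60 N. Pads are 19 mm wide; open, the fingers measure 117 mm over their backs; the gripper's body (75 mm by 190 mm) begins 51 mm behind the grasp point.
Start: joints at [-64.624, 18.392, -4.016, 83.108, 1.295, 78.541, -3.26], TCP at [0.27, 0.591, 0.223] pointing down, gripper open.
Joint ranges: [-163.93, 163.93], [-17.29, 119.83], [-79.2, 71.16], [3.27, 140.29], [-89.18, 269.18], [5.43, 117.66], [-154.24, 154.24]. Speed limits (degrees/s): [147.25, 147.25, 180, 180, 180, 180, 180].

INTERFACE

Orientations are given as [roll, pitch, yaw] about the fixed x, y, z axes, in that order (R = Rz(yaw) Ry(pitch) Rx(roll)).
In Python, from cell import get_obs, read_camera, sign_off, silhouettes gives the robot as it stands.
- The arm moves only by the tool play_rows, never from a script. Its argument "steps" is a list that holds one entry, the list of rows, each a list of 7 numbers: the shift along the tool's x, y, z in m, then the turn, a rotation vector about the tool's x, y, z in rad, then the finger opening in m, from 0 to 0.087. A call has 1 to 12 rows; each row shifts and turns the commanded pose from where the row before left it, along the tool's axes as they then stand; what a row does not reach is not made up. A row lasts 1/10 s, in which the tool goes at most 50 mm and 8.59 degrees, less where a joint would pass 70% of its speed; a pose out of reach is approached as far as the arm can. A call is refused whole if a number of a shift passes 0.05 or a number of a turn 0.15, either way. A call with a gripper value outside its range is refused whole. The fingers move at their own pace and stop on an object; "force" is the grip in N (left out, the last holds). Time passes only in rows, so rows that do not move let the fingers close. It gives the time, the measured TCP pose, the force, the opening and the grip force at its end, in the units of the state.
- get_obs(): the state, without advancing time (a new reading comes with each control period).
- read_camera(name): name is "scene" or "top"; returns a dict with "frame" (384x512x3 uint8, red, green, blue), "intrinsics" (3x3 intrinsics, pixels), "view" (4x4, takes a point from world to camera coordinates). Camera axes: x right, y up, looking along -z (the intrinsics and any distortion apply to the point x, -y, -z); pixel columns grow to the right and rows downward; lengths in m; the calibration is good to about 2 mm. A picture is of the moment at which its call begins. There is no depth.
- sign_off(): hands the job in; it is judged then, once.
Trained networks look in the newest picture that a camera, given by its name, has taken for a name from the list of things; names that differ only in an ending like _2 or _b are one class to them, and where a whole thing is asked for, a point or a joint stands for the part that bears it (a point fixed in the world has none). Each returns a list of dicts, best first, with "p" (0 to 1); they miss things now and then, are a little off and sometimes report something else, mostly with a low value. They report only what shows in the picture. A call takes as long as a camera call.
- silhouettes(camera, name): "pixels" (384x512 bool, what is visible of it) and "extent" ([left, top, right, bottom] in pixels, round what is visible of it).
The state is a dict: "time_s": time; "qpos": joint angles; "joint_velocities": joint speeds; "effort": joint torques, N m; "tool_pos": TCP position; "tool_rot": TCP orientation; "force": force on the tool from outside, world axes, zero at the start; "wrist_torque": the same for the moment, N m; "grip_width": finger opening in m; "grasp_force": force on a finger pad.
Only numpy, scipy, OpenCV 4.12 (cv2) and the standard library are available. Lean on these libraries where they do the work, as an engineer would, in place of code of your own. Each camera call takes 0.05 s, during which the arm holds its last target. There are 200 camera calls.

## Working session

There is one attempt and no reset: what is moved stays moved. The work goes in short steps, Python scripts to look and compute and a tool call to move; the robot and the scene stay as the last step left them, time stands still between calls to the robot, and variables do not carry over. Pictures are saved under pics/ and viewed, at most 10 in all, crops included, and the job is handed in when it is done.

Besides the shell and the picture viewer there is one more tool, called in YAML: its name, and indented under it one key for each argument. play_rows: Moves the arm, as the interface text tells. Its arguments: {"type":"object","properties":{"steps":{"type":"array","items":{"type":"array","items":{"type":"array","items":{"type":"number"}}}},"force":{"type":"number"}},"required":["steps"]}

```bash
mkdir -p pics; ls; python3 - <<'E'
from cell import *
import cv2,numpy as np
for c in ("top","scene"):
    r=read_camera(c); f=r["frame"]; cv2.imwrite(f"pics/{c}0.png",f[:,:,::-1])
    np.savez(f"{c}.npz",K=r["intrinsics"],V=r["view"]); print(c,[k for k in r],np.round(r["intrinsics"],1).tolist(),np.round(r["view"],3).tolist())
    for n in ("button_tongue","button_card","buckle_card"):
        for d in silhouettes(c,n)[:2]: 
            m=d["pixels"]; q=cv2.minAreaRect(np.argwhere(m)[:,::-1].astype(np.float32)); print(n,round(d["p"],2),d["extent"],m.sum(),q)
o=get_obs(); print(o)
E
```

```text
pics
top ['frame', 'intrinsics', 'view'] [[416.5, 0.0, 251.5], [0.0, 416.5, 190.9], [0.0, 0.0, 1.0]] [[-0.021, -0.999, -0.029, 0.128], [0.989, -0.025, 0.143, -0.562], [-0.144, -0.026, 0.989, -0.626], [0.0, 0.0, 0.0, 1.0]]
button_tongue 0.97 [224.2, 210.4, 336.3, 282.9] 5262 ((279.1932678222656, 245.578369140625), (62.1683235168457, 111.61534118652344), 83.0189437866211)
button_card 0.9 [223.1, 211.0, 337.6, 277.8] 5426 ((279.3020935058594, 245.74856567382812), (63.7083740234375, 112.14608001708984), 82.05652618408203)
button_card 0.74 [215.8, 139.1, 326.7, 209.1] 4855 ((270.3297119140625, 177.72271728515625), (59.27542495727539, 108.44032287597656), 82.40535736083984)
buckle_card 0.59 [216.6, 141.0, 327.8, 209.7] 4953 ((270.3866271972656, 177.82354736328125), (59.5920295715332, 108.74102020263672), 82.7468032836914)
scene ['frame', 'intrinsics', 'view'] [[434.4, 0.0, 258.5], [0.0, 434.4, 183.1], [0.0, 0.0, 1.0]] [[0.032, 0.999, 0.006, -0.143], [-0.795, 0.022, 0.606, 0.398], [0.606, -0.025, 0.795, -1.061], [0.0, 0.0, 0.0, 1.0]]
button_tongue 0.56 [176.6, 140.1, 280.1, 186.5] 3480 ((22
[... 415 characters left out ...]
, 'qpos': array([-64.62275391,  18.39736946,  -4.01701929,  83.115893  ,
         1.29351574,  78.54116746,  -3.25998995]), 'joint_velocities': array([ 0.06484141, -0.06211995, -0.01998809, -0.11882558,  0.0155143 ,
       -0.13898004, -0.03910823]), 'effort': array([ 1.56841766e-04, -4.90454686e+01, -4.02258318e-01, -3.12294316e+01,
       -6.35304605e-02,  3.62592749e-02,  7.84142185e-05]), 'tool_pos': array([0.27025553, 0.59109494, 0.22245168]), 'tool_rot': array([-1.79990639e+02,  1.36289371e-03,  1.55432322e+02]), 'force': array([-0.88713694,  0.65168569, -0.30770782]), 'wrist_torque': array([-0.037638  ,  0.01104492, -0.00530937]), 'grasp_force': 0.0, 'grip_width': 0.08749230377053954}
```

View pics/top0.png

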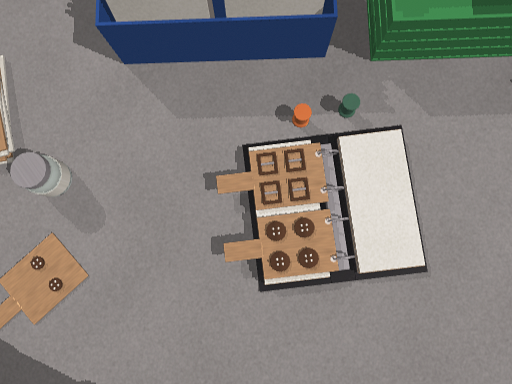

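View pics/scene0.png

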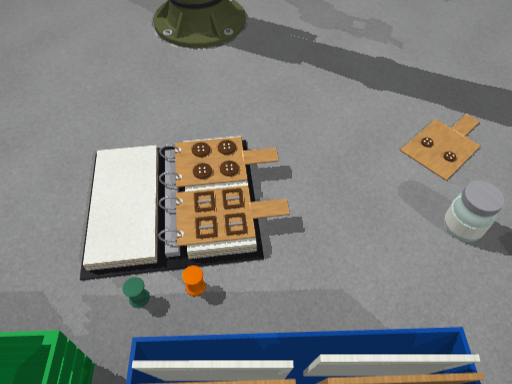

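```bash
cat > h.py <<'E'
import numpy as np,cv2
C={c:np.load(f"{c}.npz") for c in ("top","scene")}
def proj(c,P):
    P=np.atleast_2d(P); V=C[c]["V"]; p=P@V[:3,:3].T+V[:3,3]; p=p*[1,-1,-1]
    q=p@C[c]["K"].T; return q[:,:2]/q[:,2:]
E
python3 - <<'E'
from cell import *
from h import *
from scipy.optimize import minimize
M={}
for c in C:
    read_camera(c); d=silhouettes(c,"button_card")[0]; print(c,d["p"],d["extent"]); M[c]=d["pixels"]
def poly(v):
    x,y,a,r0=v; y0=r0; L=np.array([[-49,y0],[-49,128],[-15,128],[-15,186],[15,186],[15,128],[49,128],[49,y0]])/1000
    ca,sa=np.cos(a),np.sin(a); return np.c_[x+ca*L[:,0]-sa*L[:,1],y+sa*L[:,0]+ca*L[:,1],np.full(8,.036)]
def iou(v,c):
    im=np.zeros((384*4,512*4),np.uint8); cv2.fillPoly(im,[np.round((proj(c,poly(v))+.5)*4).astype(int)],1)
    m=cv2.resize(M[c].astype(np.uint8),(2048,1536),interpolation=0)
    return (im&m).sum()/(im|m).sum()
# initial: mask centroid to plane
V=C["top"]["V"];K=C["top"]["K"]
def back(u):
    d=np.linalg.inv(K)@[*u,1]*[1,-1,-1]; d=V[:3,:3].T@d; o=-V[:3,:3].T@V[:3,3]; return o+d*(.036-o[2])/d[2]
tip=back((225,252)); inn=back((330,240)); print("tip",tip,inn)
dr=(inn-tip)[:2]; dr/=np.linalg.norm(dr); o=tip[:2]+dr*.186; a=np.arctan2(dr[0],-dr[1]); print(o,a)
for cs in (["top"],["scene"],["top","scene"]):
    f=lambda v:-sum(iou(v*[1,1,1,1000],c) for c in cs)
    x0=np.array([*o,a,.02]); s=np.vstack([x0]+[x0+e for e in np.diag([.01,.01,.08,.01])])
    r=minimize(f,x0,method="Nelder-Mead",options=dict(initial_simplex=s,maxiter=300))
    x=r.x; n=np.array([-np.sin(x[2]),np.cos(x[2])]); print(cs,r.fun,x,"deg",np.degrees(x[2]),"tongue",x[:2]+.162*n,"opp",x[:2]-.162*n)
    for c in C: print(c,np.round(proj(c,poly(x*[1,1,1,1000]))).astype(int).tolist())
E
```

```text
top 0.57 [224.9, 206.8, 337.5, 277.1]
scene 0.93 [173.0, 135.6, 278.9, 191.3]
tip [0.46852845 0.15924468 0.036     ] [ 0.48378905 -0.00750426  0.036     ]
[ 0.48548004 -0.02598125] 0.09126421711720163
['top'] -0.9756492380269639 [ 0.48798301 -0.02387901  0.10510518  0.01081507] deg 6.022083080487035 tongue [0.4709873 0.137227 ] opp [ 0.50497871 -0.18498502]
top [[338, 269], [264, 279], [261, 257], [225, 262], [223, 243], [259, 238], [256, 217], [329, 207]]
scene [[175, 143], [241, 136], [244, 150], [276, 147], [279, 160], [246, 164], [248, 179], [177, 187]]
['scene'] -0.9561179277436946 [ 0.48752939 -0.02548522  0.09137738  0.01034868] deg 5.2355382941699045 tongue [0.47274684 0.13583892] opp [ 0.50231193 -0.18680935]
top [[339, 269], [265, 278], [262, 256], [226, 260], [224, 241], [260, 237], [257, 216], [330, 208]]
scene [[175, 143], [241, 137], [243, 151], [276, 148], [278, 161], [245, 164], [247, 180], [175, 187]]
['top', 'scene'] -1.9200176290088091 [ 0.4876425  -0.02400457  0.09952633  0.01027052] deg 5.702438598797455 tongue [0.47154584 0.13719375] opp [ 0.50373916 -0.18520288]
top [[339, 269], [264, 278], [261, 257], [225, 261], [223, 242], [259, 238], [256, 217], [329, 208]]
scene [[175, 143], [241, 136], [244, 151], [276, 148], [279, 160], [246, 164], [248, 179], [176, 187]]
```

play_rows:
  steps:
    - [[0,0,0,0,0,0.1,0.065],[0,0,0,0,0,0.149,0.065],[0,0,0,0,0,0.149,0.065],[0,0,0,0,0,0.149,0.065],[0,0,0,0,0,0.149,0.065],[0,0,0,0,0,0.149,0.065],[0,0,0,0,0,0.149,0.065],[0,0,0,0,0,0.048,0.065],[-0.015,0.005,0,0,0,0,0.065],[-0.03,0.01,0,0,0,0,0.065],[-0.03,0.01,0,0,0,0,0.065],[-0.03,0.01,0,0,0,0,0.065]]

```text
time_s: 1.8
tool_pos: [0.3166, 0.4878, 0.2226]
tool_rot: [180.0, 0.0, 95.8]
force: [-0.3, -0.0, -0.1]
grip_width: 0.0656
grasp_force: 0.0
```

play_rows:
  steps:
    - [[-0.033,0.011,0,0,0,0,0.065],[-0.033,0.011,0,0,0,0,0.065],[-0.033,0.011,0,0,0,0,0.065],[-0.033,0.011,0,0,0,0,0.065],[-0.033,0.011,0,0,0,0,0.065],[-0.033,0.011,0,0,0,0,0.065],[-0.033,0.011,0,0,0,0,0.065],[-0.033,0.011,0,0,0,0,0.065],[-0.033,0.011,0,0,0,0,0.065],[-0.033,0.011,0,0,0,0,0.065],[-0.033,0.01,0,0,0,0,0.065],[0,0,0.01,0,0,0,0.065]]

```text
time_s: 3.0
tool_pos: [0.4737, 0.1345, 0.214]
tool_rot: [179.8, 0.0, 95.3]
force: [0.7, 0.5, 0.4]
grip_width: 0.0648
grasp_force: 0.0
```

```bash
python3 - <<'E'
from cell import *
o=get_obs();print(o["tool_pos"],o["tool_rot"],o["qpos"])
E
```

```text
[0.47369746 0.13452553 0.21397256] [1.79791397e+02 2.29195371e-02 9.52723834e+01] [-44.40280994  -1.56086264  25.13449071 106.59280188   0.76292143
  74.62475632 -14.2039585 ]
```

play_rows:
  steps:
    - [[0,0,0.015,0,0,0,0.065],[0,0,0.025,0,0,0,0.065],[0,0,0.025,0,0,0,0.065],[0,0,0.025,0,0,0,0.065],[0,0,0.02,0,0,0,0.065],[0,0,0.01,0,0,0,0.065],[0,0,0,0,0,0,0.065],[0,0,0,0,0,0,0.065]]

```text
time_s: 3.8
tool_pos: [0.4716, 0.141, 0.0933]
tool_rot: [179.9, -0.0, 95.7]
force: [0.5, -0.2, -0.1]
grip_width: 0.0645
grasp_force: 0.0
```

```bash
python3 - <<'E'
from cell import *
import cv2
o=get_obs();print(o["tool_pos"],o["tool_rot"],o["qpos"])
f=[cv2.resize(read_camera(c)["frame"][100:300,130:390,::-1],(780//2*1,300)) for c in ("top","scene")]
cv2.imwrite("pics/a.png",cv2.hconcat(f))
E
```

```text
[0.47159506 0.14100736 0.09326876] [ 1.79947054e+02 -2.63326523e-02  9.57454097e+01] [-43.80721691   5.30102624  25.32511287 114.87242533  -2.62362211
  60.30185296 -11.53330009]
```

View pics/a.png

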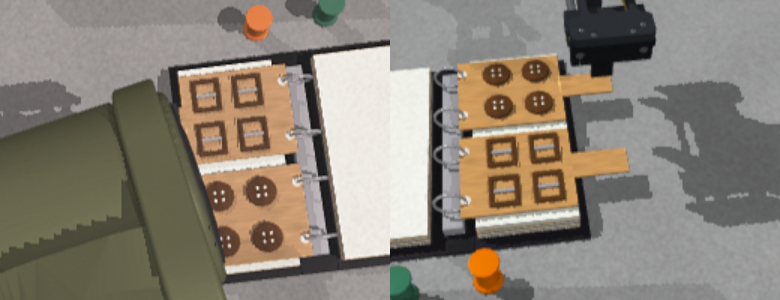

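play_rows:
  steps:
    - [[-0.004,0,0.01,0,0,0,0.065],[0,0,0.015,0,0,0,0.065],[0,0,0.015,0,0,0,0.065],[0,0,0.015,0,0,0,0.065],[0,0,0.012,0,0,0,0.065],[0,0,0.007,0,0,0,0.065],[0,0,0.003,0,0,0,0.065],[0,0,0,0,0,0,0.065],[0,0,0,0,0,0,0.065]]

```text
time_s: 4.8
tool_pos: [0.4721, 0.1372, 0.016]
tool_rot: [179.9, -0.0, 95.7]
force: [0.4, -0.5, 0.1]
grip_width: 0.0649
grasp_force: 0.0
```

play_rows:
  steps:
    - [[0,0,0,0,0,0,0.045],[0,0,0,0,0,0,0.035],[0,0,0,0,0,0,0.02],[0,0,0,0,0,0,0.02],[0,0,0,0,0,0,0.02],[0,0,0,0,0,0,0.02],[0,0,0,0,0,0,0.02],[0,0,0,0,0,0,0.02]]
  force: 12

```text
time_s: 5.6
tool_pos: [0.47, 0.1369, 0.0154]
tool_rot: [-179.8, 0.0, 95.7]
force: [-5.1, -0.6, 4.5]
grip_width: 0.0294
grasp_force: 12.0
```

```bash
python3 - <<'E'
import numpy as np
R=.162;t=np.radians(np.linspace(0,180,37))
o=R*np.cos(t);z=R*np.sin(t)
for i in range(36): print(i+1,"x %.4f z %.4f"%(o[i+1]-o[i],-(z[i+1]-z[i])))
E
```

```text
1 x -0.0006 z -0.0141
2 x -0.0018 z -0.0140
3 x -0.0031 z -0.0138
4 x -0.0042 z -0.0135
5 x -0.0054 z -0.0131
6 x -0.0065 z -0.0125
7 x -0.0076 z -0.0119
8 x -0.0086 z -0.0112
9 x -0.0095 z -0.0104
10 x -0.0104 z -0.0095
11 x -0.0112 z -0.0086
12 x -0.0119 z -0.0076
13 x -0.0125 z -0.0065
14 x -0.0131 z -0.0054
15 x -0.0135 z -0.0042
16 x -0.0138 z -0.0031
17 x -0.0140 z -0.0018
18 x -0.0141 z -0.0006
19 x -0.0141 z 0.0006
20 x -0.0140 z 0.0018
21 x -0.0138 z 0.0031
22 x -0.0135 z 0.0042
23 x -0.0131 z 0.0054
24 x -0.0125 z 0.0065
25 x -0.0119 z 0.0076
26 x -0.0112 z 0.0086
27 x -0.0104 z 0.0095
28 x -0.0095 z 0.0104
29 x -0.0086 z 0.0112
30 x -0.0076 z 0.0119
31 x -0.0065 z 0.0125
32 x -0.0054 z 0.0131
33 x -0.0042 z 0.0135
34 x -0.0031 z 0.0138
35 x -0.0018 z 0.0140
36 x -0.0006 z 0.0141
```

play_rows:
  steps:
    - [[0,-0.002,-0.006,0,0,0,0.02],[-0.0006,0,-0.008,0,0,0,0.02],[-0.0018,0,-0.014,0,0,0,0.02],[-0.0031,0,-0.0138,0,0,0,0.02],[-0.0042,0,-0.0135,0,0,0,0.02],[-0.0054,0,-0.0131,0,0,0,0.02],[-0.0065,0,-0.0125,0,0,0,0.02],[0,0,0,0,0,0,0.02],[0,0,0,0,0,0,0.02]]

```text
time_s: 6.5
tool_pos: [0.472, 0.1154, 0.0967]
tool_rot: [180.0, -0.0, 95.7]
force: [-1.2, -0.5, -0.2]
grip_width: 0.0296
grasp_force: 12.0
```

```bash
python3 - <<'E'
from cell import *
import cv2
o=get_obs();print(o["tool_pos"],o["tool_rot"],o["qpos"],o["force"])
cv2.imwrite("pics/b.png",cv2.resize(read_camera("scene")["frame"][60:280,60:360,::-1],(600,440)))
E
```

```text
[0.47197445 0.11538131 0.09673139] [ 1.79952055e+02 -3.81823284e-02  9.57148877e+01] [-42.35647105   4.21880419  26.60445934 115.52596602  -2.19924735
  60.66465938  -9.02326976] [-1.2341285  -0.49062899 -0.15518384]
```

View pics/b.png

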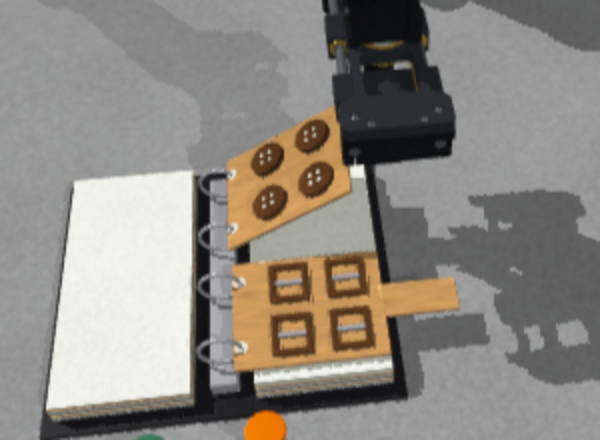

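The button card is up about 30° in the grip and the buckle card still lies flat. I'll continue along the arc.

play_rows:
  steps:
    - [[-0.0076,0,-0.0119,0,0,0,0.02],[-0.0086,0,-0.0112,0,0,0,0.02],[-0.0095,0,-0.0104,0,0,0,0.02],[-0.0104,0,-0.0095,0,0,0,0.02],[-0.0112,0,-0.0086,0,0,0,0.02],[-0.0119,0,-0.0076,0,0,0,0.02],[-0.0125,0,-0.0065,0,0,0,0.02],[-0.0131,0,-0.0054,0,0,0,0.02],[-0.0135,0,-0.0042,0,0,0,0.02],[-0.0138,0,-0.0031,0,0,0,0.02],[-0.014,0,-0.0018,0,0,0,0.02],[-0.0141,0,-0.0006,0,0,0,0.02]]

```text
time_s: 7.75
tool_pos: [0.4857, -0.0253, 0.1774]
tool_rot: [-180.0, -0.0, 95.7]
force: [-0.8, 0.9, -1.8]
grip_width: 0.0297
grasp_force: 12.0
```

play_rows:
  steps:
    - [[-0.0141,0,0.0006,0,0,0,0.02],[-0.014,0,0.0018,0,0,0,0.02],[-0.0138,0,0.0031,0,0,0,0.02],[-0.0135,0,0.0042,0,0,0,0.02],[0,0,0,0,0,0,0.02],[0,0,0,0,0,0,0.02]]

```text
time_s: 8.35
tool_pos: [0.4911, -0.0808, 0.1677]
tool_rot: [-180.0, 0.1, 95.7]
force: [-1.3, -2.4, 0.8]
grip_width: 0.0295
grasp_force: 12.0
```

```bash
python3 - <<'E'
from cell import *
import cv2
o=get_obs();print(o["tool_pos"],o["tool_rot"],o["qpos"],o["force"])
cv2.imwrite("pics/c.png",cv2.resize(read_camera("scene")["frame"][40:280,60:360,::-1],(600,480)))
E
```

```text
[ 0.49109171 -0.08076687  0.16765725] [-1.79953205e+02  1.10154998e-01  9.56775364e+01] [-31.14948615   1.19443851  38.15948546 109.71743244  -0.66272801
  69.36607241  12.91524818] [-1.33150781 -2.43832288  0.81739166]
```

View pics/c.png

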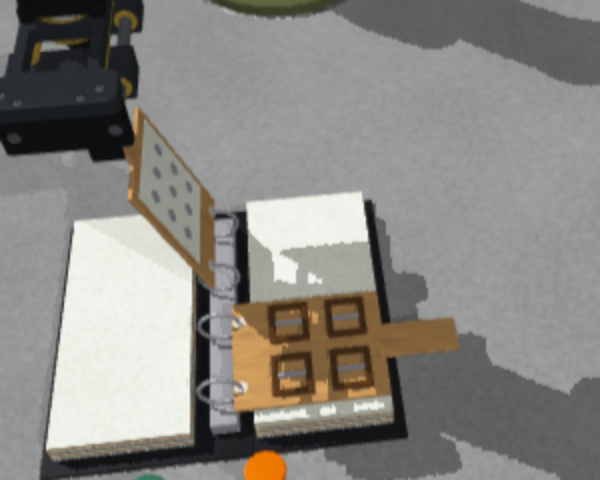

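play_rows:
  steps:
    - [[-0.0131,0,0.0054,0,0,0,0.02],[-0.0125,0,0.0065,0,0,0,0.02],[-0.0119,0,0.0076,0,0,0,0.02],[-0.0112,0,0.0086,0,0,0,0.02],[-0.0104,0,0.0095,0,0,0,0.02],[-0.0095,0,0.0104,0,0,0,0.02],[-0.0086,0,0.0112,0,0,0,0.02],[-0.0076,0,0.0119,0,0,0,0.02],[-0.0065,0,0.0125,0,0,0,0.02],[0,0,0,0,0,0,0.02]]

```text
time_s: 9.4
tool_pos: [0.4999, -0.1705, 0.0827]
tool_rot: [-179.9, 0.0, 95.7]
force: [-2.8, -1.3, 0.7]
grip_width: 0.0297
grasp_force: 12.0
```

play_rows:
  steps:
    - [[-0.0054,0,0.0131,0,0,0,0.02],[-0.0042,0,0.0135,0,0,0,0.02],[-0.0031,0,0.0138,0,0,0,0.02],[-0.0018,0,0.012,0,0,0,0.02],[-0.0006,0,0.008,0,0,0,0.02],[0,0,0,0,0,0,0.02],[0,0,0,0,0,0,0.02]]

```text
time_s: 10.1
tool_pos: [0.5014, -0.1847, 0.0233]
tool_rot: [-179.9, -0.1, 95.8]
force: [-5.6, 1.4, -0.6]
grip_width: 0.0292
grasp_force: 12.0
```

Almost level; the grasp is about 8 mm (3°) above flat. I'll open and lift away straight up.

play_rows:
  steps:
    - [[0,0,0.003,0,0,0,0.03],[0,0,0,0,0,0,0.04],[0,0,0,0,0,0,0.065],[0,0,0,0,0,0,0.065],[0,0,0,0,0,0,0.065],[0,0,-0.01,0,0,0,0.065],[0,0,-0.02,0,0,0,0.065],[0,0,-0.03,0,0,0,0.065],[0,0,-0.03,0,0,0,0.065],[0,0,-0.03,0,0,0,0.065],[0,0,-0.02,0,0,0,0.065],[0,0,0,0,0,0,0.065]]

```text
time_s: 11.3
tool_pos: [0.5043, -0.1861, 0.1645]
tool_rot: [179.6, 0.1, 95.7]
force: [0.2, 0.3, 0.2]
grip_width: 0.0651
grasp_force: 0.0
```

```bash
python3 - <<'E'
from cell import *
import cv2
o=get_obs();print(o["tool_pos"],o["grip_width"],o["force"])
cv2.imwrite("pics/d.png",cv2.resize(read_camera("scene")["frame"][100:300,40:340,::-1],(750,500)))
E
```

```text
[ 0.50432283 -0.18614624  0.16452491] 0.06509124290646816 [0.19651615 0.33491308 0.15045772]
```

View pics/d.png

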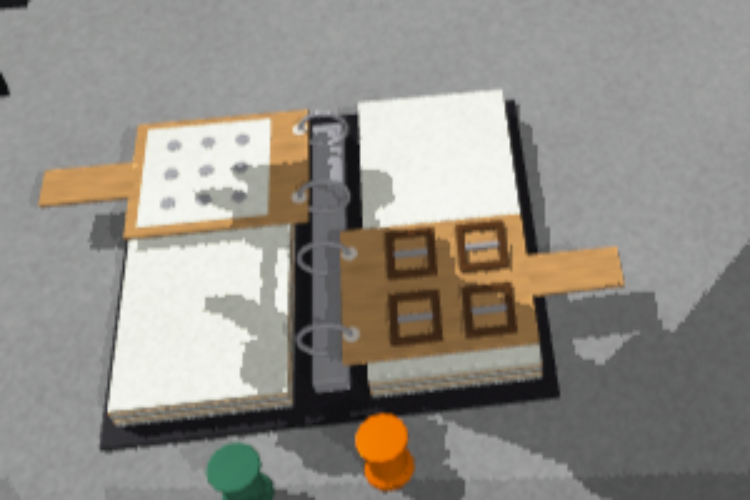

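The card shows its snap-fastener face on the other side, with the tongue tip near scene pixel (56,175), and the buckle card is unmoved. I'll check how flat it lies, then hand in.

```bash
python3 - <<'E'
from cell import *
from h import *
a=.0995;n=np.array([-np.sin(a),np.cos(a)]);o=np.array([.4876,-.0240]);u=np.array([np.cos(a),np.sin(a)])
for t in (2.85,2.94,3.04,3.1416,3.2):
    c,s=np.cos(t),np.sin(t); print(t,[proj("scene",[*(o+.186*c*n+w*u),.034+.186*s])[0].round(1) for w in (-.015,.015)])
r=read_camera("scene"); d=silhouettes("scene","button_card")
for k in d[:3]: print(k["p"],k["extent"])
E
```

```text
2.85 [array([ 51.1, 147.2]), array([ 48. , 161.6])]
2.94 [array([ 52.2, 154.2]), array([ 49.3, 168.5])]
3.04 [array([ 54.6, 161.7]), array([ 51.8, 175.9])]
3.1416 [array([ 58.1, 169. ]), array([ 55.4, 183.1])]
3.2 [array([ 60.6, 173. ]), array([ 58., 187.])]
0.63 [56.0, 141.8, 164.7, 200.1]
```

```bash
python3 -c "
from cell import *
print(sign_off())"
```

```text
the job is handed in; nothing more can be done
None
```

The button card is turned over and lies flat on the other side (about 3.13 rad measured in the scene camera), the buckle card lies where it was, the gripper is open and clear, and the job is handed in (no verdict was returned).

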